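# Spice canisters back into their coloured cups

### The arm

A 6-joint arm with a two-finger parallel gripper is mounted at the origin on the work surface. World frame = base frame: x ahead of the robot, y to its left, z up, the work surface at z = 0. Lengths are in m, angles in rad, forces in N, time in s.
With the tool pointing down it reaches from about 0.3 to 0.875 m from the base axis. Payload 6.4 kg.
Tool frame: the origin (TCP) lies between the finger pads; the fingertips stand 19 mm ahead of it and the grasp point (between the pads) is the TCP (ctrl.tips_ahead is the z of the fingertips in the tool frame, in m); z points along the fingers, y is the line along which they close (so a half turn about z gives the same grasp; the last joint's range is limited). The gripper opens to 85 mm and grips with 20 to 120 N. Pads are 22 mm wide; open, the fingers measure 114 mm over their backs; the gripper's body (76 mm by 85 mm) begins 54 mm behind the grasp point. The pads swing forward as they close: fully open they stand 13 mm farther back than shut.
Start: joints at [0.911, 0.181, 1.607, -0, 1.354, -0.206], TCP at [0.252, 0.517, 0.25] pointing down, gripper open.
Joint ranges: [-2.99, 2.99], [-0.89, 2.07], [0.3, 2.58], [-1.14, 4.28], [0, 2.63], [-3.12, 3.12]. Speed limits (rad/s): [2.57, 2.57, 3.01, 3.14, 3.14, 3.14].

### API

Orientations are given as a unit quaternion [w, x, y, z].
In Python, from bench import readout, vision, ctrl gives the robot as it stands.
- The arm moves only by the tool play_rows, never from a script. Its arguments are lists of equal length, an entry for each row: "xyz": the shift along the tool's x, y, z in mm, a list of three; "rot": the turn, a rotation vector about the tool's x, y, z in rad, a list of three; "grip": the opening, from 0 (shut) to 1 (fully open). In form: {"xyz": [[x, y, z], ...], "rot": [[rx, ry, rz], ...], "grip": [grip, ...]}. A call has exactly 10 rows; each row is the pose to reach, as a shift and turn from the pose commanded when the call began, along the tool's axes at that moment; what a row does not reach only later rows make up. A row lasts 1/8 s, in which the tool goes at most 62.5 mm and 10.7 degrees, less where a joint would pass 70% of its speed; a pose out of reach is approached as far as the arm can. A call with a gripper value outside its range is refused whole. The fingers move at their own pace and stop on an object; the grip force is fixed at half the most. Time passes only in rows, so rows that repeat a pose let the fingers close, or fill a call up. It gives the time, the measured TCP pose, the force, the opening and the grip force at its end, in the units of the state.
- readout.get_obs(): the state, without advancing time (a new reading comes with each control period).
- vision.camera(name): name is "side" or "top"; returns a dict with "color" (420x560x3 uint8, red, green, blue), "depth" (420x560 float32, m along the optical axis (not along the pixel's ray), 0 where there is no reading), "camera_matrix" (3x3 intrinsics, pixels), "extrinsics" (4x4, takes a point from camera to world coordinates). Camera axes: x right, y down, z forward; pixel columns grow to the right and rows downward; lengths in m; the calibration is good to about 2 mm. A picture is of the moment at which its call begins.
- ctrl.hand_in(): hands the job in; it is judged then, once.
The state is a dict: "time_s": time; "q": joint angles; "dq": joint speeds; "joint_efforts": joint torques, N m; "eef_pos": TCP position; "eef_rot": TCP orientation; "wrist_force": force on the tool from outside, world axes, zero at the start; "torque": the same for the moment, N m; "opening": opening from 0.0 (shut) to 1.0 (fully open); "grasp_force": force on a finger pad.
Only numpy, scipy, OpenCV 4.12 (cv2) and the standard library are available. Lean on these libraries where they do the work, as an engineer would, in place of code of your own. Each camera call takes 0.05 s, during which the arm holds its last target. There are 200 camera calls.

### The job

Put two spice canisters away on the wooden stand: the one with the green cap goes into the green cup and the one with the yellow cap into the yellow cup. Lower each one into the mouth of its cup before letting go, rather than dropping it from above, and leave both standing upright on the cup floors.

Things in the scene. Friction and masses are not known exactly. Their poses are not given: they have to be found in the camera images.
- green_jar_center (a point): centre (half-way up) of the spice canister with the green cap: an upright round white ceramic canister 40 mm in diameter and 110 mm tall, of which the top 34 mm is the green plastic cap, same diameter; rigid, about 0.13 to 0.25 kg; stands loose on the shelf, z axis up; at the start all is clear for at least 65 mm from its axis in every direction. A third canister like it, with a blue cap, stands in the same row and is not needed
- yellow_jar_center (a point): centre (half-way up) of the spice canister with the yellow cap: an upright round white ceramic canister 40 mm in diameter and 110 mm tall, of which the top 34 mm is the yellow plastic cap, same diameter; rigid, about 0.13 to 0.25 kg; stands loose on the shelf, z axis up; at the start all is clear for at least 65 mm from its axis in every direction. A third canister like it, with a blue cap, stands in the same row and is not needed
- green_cup_floor (a point): centre of the inner floor of the green cup: a fixed round open green plastic cup, 60 mm inner and 68 mm outer diameter, 38 mm deep inside, rim 55 mm above the shelf, inner floor 17 mm above the shelf, z axis up. The green and the yellow cup stand 130 mm apart (centre to centre) on one fixed wooden board, 270 x 100 mm and 12 mm thick, which may be turned; either cup may be at either end
- yellow_cup_floor (a point): centre of the inner floor of the yellow cup: a fixed round open yellow plastic cup, 60 mm inner and 68 mm outer diameter, 38 mm deep inside, rim 55 mm above the shelf, inner floor 17 mm above the shelf, z axis up. The green and the yellow cup stand 130 mm apart (centre to centre) on one fixed wooden board, 270 x 100 mm and 12 mm thick, which may be turned; either cup may be at either end
Mind the look-alikes: they are no part of the job. What is shaped like the part that bears green_jar_center but pink is not meant.

How it is judged:
By the outcome, as a careful person would: the job done as asked, in the order asked, and still so for the second after the job is handed in, with the robot touching nothing.
It also fails if it takes over 58 s, if anything falls off the work surface, if the arm or the gripper's body presses on something with over 40 N, if the wrist force passes 120 N, or if a joint passes its speed limit or range.

## Working session

There is one attempt and no reset: what is moved stays moved. The work goes in short steps, Python scripts to look and compute and a tool call to move; the robot and the scene stay as the last step left them, time stands still between calls to the robot, and variables do not carry over. Pictures are saved under pics/ and viewed, at most 10 in all, crops included, and the job is handed in when it is done.

Besides the shell and the picture viewer there is one more tool, called after "Emit:" as name(argument=value, ...) on one line, values as JSON. play_rows: Moves the arm, as the interface text tells. Its arguments: {"type":"object","properties":{"xyz":{"type":"array","items":{"type":"array","items":{"type":"number"}}},"rot":{"type":"array","items":{"type":"array","items":{"type":"number"}}},"grip":{"type":"array","items":{"type":"number"}}},"required":["xyz","rot","grip"]}

```bash
mkdir -p pics; python3 - <<'E'
from bench import readout, vision, ctrl
import cv2,numpy as np
o=readout.get_obs();print(o['eef_pos'],o['eef_rot'],o['time_s'],ctrl.tips_ahead)
for n in('top','side'):
    c=vision.camera(n);cv2.imwrite(f'pics/{n}0.png',c['color'][:,:,::-1]);np.savez(f'{n}0.npz',**c)
    print(n,c['camera_matrix'].tolist(),np.round(c['extrinsics'],3).tolist())
E
```

```text
[0.2517248  0.51637113 0.24935772] [-3.64292231e-04  2.24965112e-01  9.74366395e-01 -8.33004534e-04] 0.0 0.019
top [[525.5076162910208, 0.0, 283.2810495619236], [0.0, 525.5076162910208, 207.7518812852189], [0.0, 0.0, 1.0]] [[0.021, -0.984, 0.175, 0.331], [-1.0, -0.02, 0.005, -0.006], [-0.001, -0.175, -0.985, 1.258], [0.0, 0.0, 0.0, 1.0]]
side [[382.8374035633697, 0.0, 279.47212181661024], [0.0, 382.8374035633697, 214.61892574331014], [0.0, 0.0, 1.0]] [[-0.895, -0.341, 0.287, 0.3], [-0.446, 0.688, -0.573, 0.467], [-0.003, -0.641, -0.768, 0.706], [0.0, 0.0, 0.0, 1.0]]
```

View pics/top0.png

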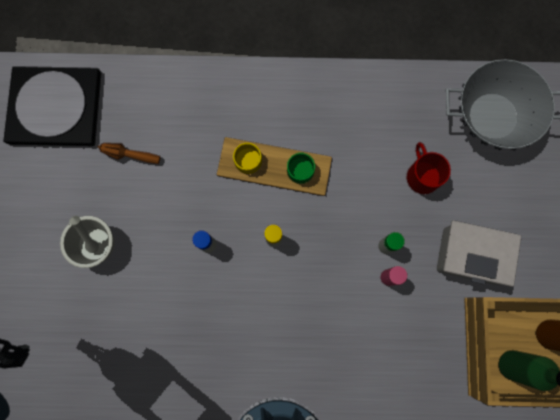

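View pics/side0.png

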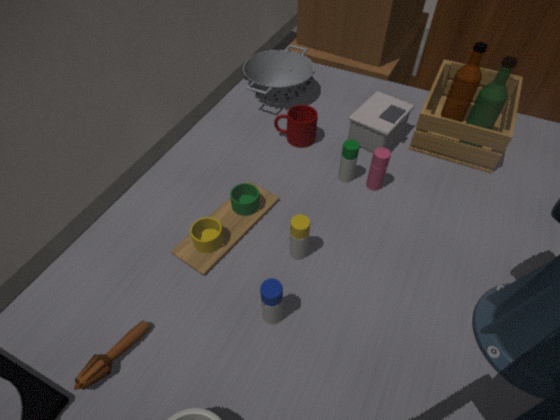

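The top view shows the yellow cap at (274,234), the green cap at (395,241), the pink look-alike at (397,275), the yellow cup at (247,157) and the green cup at (301,167). In the side view the green cap is at (350,149), the yellow cap at (300,226), and the cups are at (245,198) for green and (207,235) for yellow.

```bash
cat > loc.py <<'E'
import cv2,numpy as np
HUE={'green':(45,90),'yellow':(22,35)}
def mask(c,col,seed,r=30):
    h=cv2.cvtColor(c['color'],cv2.COLOR_RGB2HSV);lo,hi=HUE[col]
    m=cv2.inRange(h,(lo,110,40),(hi,255,255))
    n,l,s,ce=cv2.connectedComponentsWithStats(m)
    i=min((i for i in range(1,n) if s[i,4]>60),key=lambda i:np.hypot(*(ce[i]-seed)))
    return l==i,ce[i],s[i,4]
def ray(c,uv):
    E=c['extrinsics'];d=np.linalg.inv(c['camera_matrix'])@[*uv,1];return E[:3,3],E[:3,:3]@d
def plane(c,uv,z):
    o,d=ray(c,uv);return o+d*(z-o[2])/d[2]
def cloud(c,m):
    v,u=np.nonzero(m&(c['depth']>0));E=c['extrinsics']
    p=np.linalg.inv(c['camera_matrix'])@np.array([u,v,np.ones_like(u)])*c['depth'][v,u]
    return (E[:3,:3]@p).T+E[:3,3]
def tri(a,ua,b,ub):
    (o1,d1),(o2,d2)=ray(a,ua),ray(b,ub)
    s=np.linalg.lstsq(np.stack([d1,-d2],1),o2-o1,rcond=None)[0]
    p,q=o1+s[0]*d1,o2+s[1]*d2;return (p+q)/2,np.linalg.norm(p-q)
def circ(p):
    (x,y),r=cv2.minEnclosingCircle(p[:,:2].astype(np.float32));
    A=np.c_[2*p[:,:2],np.ones(len(p))];s=np.linalg.lstsq(A,(p[:,:2]**2).sum(1),rcond=None)[0]
    return np.round([x,y,r],4),np.round(s[:2],4)
E
python3 - <<'E'
from loc import *
np.set_printoptions(suppress=True,precision=4)
T=dict(np.load('top0.npz'));S=dict(np.load('side0.npz'))
for n,col,t,s in [('gj','green',(395,241),(350,149)),('yj','yellow',(274,234),(300,226)),('gc','green',(301,167),(245,198)),('yc','yellow',(247,157),(207,235))]:
    a,ca,na=mask(T,col,t);b,cb,nb=mask(S,col,s)
    p,e=tri(T,ca,S,cb);print(n,ca,na,cb,nb,'tri',p,e)
    for C,m in((T,a),(S,b)):
        P=cloud(C,m);zt=np.percentile(P[:,2],97);Q=P[P[:,2]>zt-.008]
        print('  ztop',zt,'zmin',P[:,2].min(),len(Q),circ(Q),Q[:,:2].mean(0))
    # top-view contour on known rim height, extremes
    pts=np.argwhere(a)[:,::-1]
    P=np.array([plane(T,q,.055 if 'c' in n else .11) for q in pts]);print('  ray-plane',circ(P)[0])
E
```

```text
gj [394.2302 241.1835] 278 [350.2317 148.8726] 259 tri [ 0.4671 -0.2481  0.0973] 0.0006633181786386031
  ztop 0.11451771747130526 zmin -0.002546998538654588 232 (array([ 0.4679, -0.2478,  0.0198]), array([ 0.4673, -0.2472])) [ 0.4672 -0.2471]
  ztop 0.1130529491970349 zmin 0.08112849488093865 155 (array([ 0.4666, -0.2467,  0.0193]), array([ 0.4662, -0.2459])) [ 0.4658 -0.2447]
  ray-plane [ 0.466  -0.2446  0.0217]
yj [272.8754 233.7232] 289 [299.5619 225.8634] 388 tri [0.4783 0.0214 0.0973] 0.00033726003501378287
  ztop 0.11414460886554807 zmin -0.0043187271148947826 244 (array([0.4791, 0.0213, 0.0198]), array([0.4791, 0.0212])) [0.4788 0.021 ]
  ztop 0.11271485936262822 zmin 0.07882615120080871 262 (array([0.4785, 0.0201, 0.0209]), array([0.4777, 0.0219])) [0.4773 0.0226]
  ray-plane [0.477  0.021  0.0217]
gc [301.1993 168.1322] 537 [244.4311 198.1776] 501 tri [ 0.6463 -0.0408  0.037 ] 0.0015442480406089904
  ztop 0.05756313805246986 zmin 0.00937944549041303 141 (array([ 0.6461, -0.0395,  0.0335]), array([ 0.6462, -0.0394])) [ 0.6432 -0.0384]
  ztop 0.05659985459111255 zmin 0.015093832442738875 150 (array([ 0.6459, -0.0396,  0.0339]), array([ 0.6456, -0.0393])) [ 0.6406 -0.0351]
  ray-plane [ 0.6443 -0.0384  0.035 ]
yc [247.2351 157.4599] 774 [206.8553 234.282 ] 954 tri [0.6684 0.0886 0.037 ] 0.0016872392767646597
  ztop 0.05761413601908053 zmin 0.007646135122256981 164 (array([0.6691, 0.0884, 0.0345]), array([0.6685, 0.0885])) [0.6692 0.0887]
  ztop 0.05663533159209628 zmin 0.010895232666708332 245 (array([0.6685, 0.0881, 0.035 ]), array([0.6675, 0.0882])) [0.6667 0.0898]
  ray-plane [0.6634 0.0885 0.04  ]
```

```bash
cat > go.py <<'E'
import sys,numpy as np
from scipy.spatial.transform import Rotation as R
from bench import readout
o=readout.get_obs();w,x,y,z=o['eef_rot'];C=R.from_quat([x,y,z,w])
t=np.array(list(map(float,sys.argv[1:4])))
D=R.from_matrix(np.array([[-1,0,0],[0,1,0],[0,0,-1]]).T)  # tool y = world y, z down
print('t',o['time_s'],'pos',np.round(o['eef_pos'],4),'q',np.round(o['q'],2),'open',o['opening'],o['grasp_force'],np.round(o['wrist_force'],1))
print('shift mm',np.round(C.inv().apply(t-o['eef_pos'])*1e3,1),'rot',np.round((C.inv()*D).as_rotvec(),3))
E
python3 go.py .467 -.247 .2
```

```text
t 0.1 pos [0.2518 0.5164 0.2495] q [ 0.91  0.18  1.61 -0.    1.35 -0.21] open 0.9989082804471632 0.0 [1.  0.5 0.2]
shift mm [-528.1 -591.7   50.2] rot [-0.001 -0.001 -0.454]
```

Emit:
play_rows(xyz=[[-30,-35,0],[-65,-75,0],[-105,-120,0],[-145,-165,0],[-185,-210,0],[-225,-255,0],[-265,-300,0],[-305,-345,0],[-345,-390,0],[-385,-430,0]], rot=[[0,0,-0.05],[0,0,-0.1],[0,0,-0.15],[0,0,-0.2],[0,0,-0.25],[0,0,-0.3],[0,0,-0.35],[0,0,-0.4],[0,0,-0.43],[0,0,-0.454]], grip=[1,1,1,1,1,1,1,1,1,1])

```text
time_s: 1.35
eef_pos: [0.4096, -0.0405, 0.2503]
eef_rot: [0.0, -0.0, 1.0, -0.0]
wrist_force: [-0.3, 0.2, 0.3]
opening: 1.0
grasp_force: 0.0
```

```bash
python3 go.py .467 -.247 .2
```

```text
t 1.35 pos [ 0.4096 -0.0405  0.2503] q [-0.39 -0.21  1.99  0.    1.36 -1.96] open 0.9999112801830016 0.0 [-0.3  0.2  0.3]
shift mm [ -57.4 -206.5   50.3] rot [-0.  0.  0.]
```

Emit:
play_rows(xyz=[[-10,-35,0],[-22,-80,0],[-35,-125,10],[-47,-170,20],[-55,-200,35],[-57,-206,50],[-57,-206,55],[-57,-206,55],[-57,-206,55],[-57,-206,55]], rot=[[0,0,0],[0,0,0],[0,0,0],[0,0,0],[0,0,0],[0,0,0],[0,0,0],[0,0,0],[0,0,0],[0,0,0]], grip=[1,1,1,1,1,1,1,1,1,1])

```text
time_s: 2.6
eef_pos: [0.467, -0.2441, 0.1961]
eef_rot: [0.001, -0.001, 1.0, -0.0]
wrist_force: [-0.5, 0.2, -0.1]
opening: 1.001
grasp_force: 0.0
```

```bash
python3 go.py .467 -.247 .080; python3 - <<'E'
from bench import vision
import cv2
c=vision.camera('side');cv2.imwrite('pics/s1.png',cv2.resize(c['color'][60:260,230:480,::-1],None,fx=2.5,fy=2.5))
E
```

```text
t 2.6 pos [ 0.467  -0.2441  0.1961] q [-0.71  0.13  1.78  0.    1.23 -2.28] open 1.0011711970711221 0.0 [-0.5  0.2 -0.1]
shift mm [ 1.000e-01 -2.800e+00  1.161e+02] rot [-0.001  0.001  0.001]
```

View pics/s1.png

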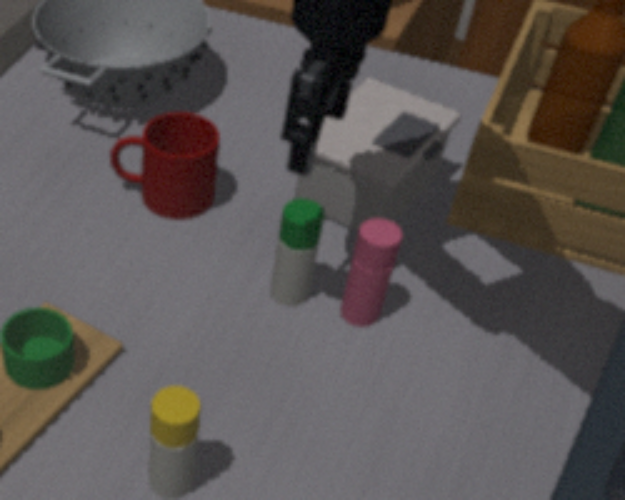

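The crop shows the gripper above the green cap (300,225), clear of the pink look-alike (378,270) and the white box. I'll descend and grip.

Emit:
play_rows(xyz=[[0,-3,10],[0,-3,30],[0,-3,50],[0,-3,70],[0,-3,90],[0,-3,105],[0,-3,116],[0,-3,116],[0,-3,116],[0,-3,116]], rot=[[0,0,0],[0,0,0],[0,0,0],[0,0,0],[0,0,0],[0,0,0],[0,0,0],[0,0,0],[0,0,0],[0,0,0]], grip=[1,1,1,1,1,1,1,1,0.6,0.3])

```text
time_s: 3.9
eef_pos: [0.4671, -0.2478, 0.08]
eef_rot: [0.001, -0.0, 1.0, -0.0]
wrist_force: [0.0, 0.5, -0.3]
opening: 0.605
grasp_force: 0.0
```

Emit:
play_rows(xyz=[[0,0,0],[0,0,0],[0,0,0],[0,0,0],[0,0,0],[0,0,0],[0,0,-5],[0,0,-15],[0,0,-30],[0,0,-50]], rot=[[0,0,0],[0,0,0],[0,0,0],[0,0,0],[0,0,0],[0,0,0],[0,0,0],[0,0,0],[0,0,0],[0,0,0]], grip=[0,0,0,0,0,0,0,0,0,0])

```text
time_s: 5.15
eef_pos: [0.4664, -0.2472, 0.1302]
eef_rot: [-0.0, -0.0, 1.0, 0.0]
wrist_force: [0.4, 0.5, -1.5]
opening: 0.455
grasp_force: 60.4
```

```bash
python3 go.py .646 -.0396 .18
```

```text
t 5.15 pos [ 0.4664 -0.2472  0.1302] q [-0.71  0.22  1.82  0.    1.1  -2.28] open 0.45467619497581696 60.377017110586166 [ 0.4  0.5 -1.5]
shift mm [-179.6  207.6  -49.8] rot [ 0. -0.  0.]
```

Emit:
play_rows(xyz=[[0,0,-20],[-10,10,-38],[-30,35,-48],[-55,65,-50],[-85,98,-50],[-115,132,-50],[-142,164,-50],[-163,188,-50],[-175,202,-50],[-179.5,207.5,-50]], rot=[[0,0,0],[0,0,0],[0,0,0],[0,0,0],[0,0,0],[0,0,0],[0,0,0],[0,0,0],[0,0,0],[0,0,0]], grip=[0,0,0,0,0,0,0,0,0,0])

```text
time_s: 6.4
eef_pos: [0.6464, -0.0394, 0.1796]
eef_rot: [0.0, -0.001, 1.0, -0.0]
wrist_force: [-0.8, 0.0, -1.4]
opening: 0.457
grasp_force: 60.5
```

```bash
python3 go.py .646 -.0396 .097; python3 - <<'E'
from bench import vision
import cv2,numpy as np
from loc import *
c=vision.camera('side');cv2.imwrite('pics/s2.png',cv2.resize(c['color'][80:300,130:380,::-1],None,fx=2.5,fy=2.5))
t=vision.camera('top');
h=cv2.cvtColor(c['color'],cv2.COLOR_RGB2HSV);m=cv2.inRange(h,(45,110,40),(90,255,255))
P=cloud(c,m>0);k=(P[:,0]<.75)&(abs(P[:,1]+.04)<.08);P=P[k]
up=P[P[:,2]>.12];print('cap',up.mean(0),up.min(0),up.max(0))
E
```

```text
t 6.4 pos [ 0.6464 -0.0394  0.1796] q [-0.24  0.4   1.47 -0.    1.26 -1.82] open 0.45660812540839013 60.51439940929413 [-0.8  0.  -1.4]
shift mm [ 0.4 -0.2 82.6] rot [-0.     0.     0.001]
cap [ 0.63379241 -0.03673061  0.20295737] [ 0.62633345 -0.05837295  0.17964086] [ 0.6540794  -0.02161075  0.21287161]
```

View pics/s2.png

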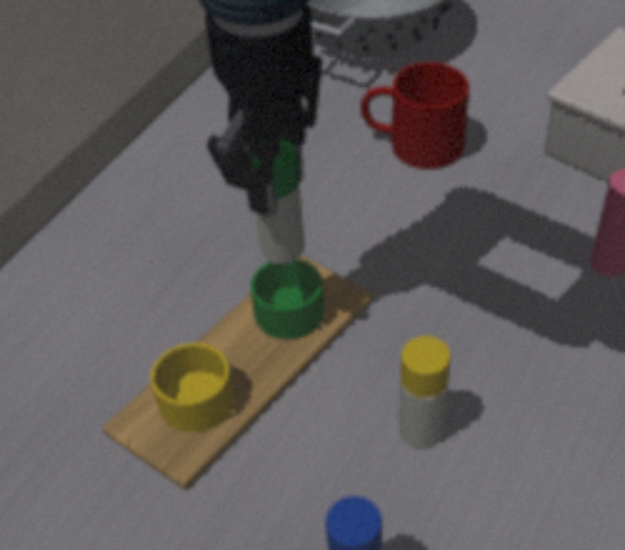

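The crop shows the canister upright (280,220) directly over the green cup (288,295). I'll lower it.

Emit:
play_rows(xyz=[[0,0,10],[0,0,25],[0,0,40],[0,0,52],[0,0,62],[0,0,70],[0,0,76],[0,0,80],[0,0,82],[0,0,82]], rot=[[0,0,0],[0,0,0],[0,0,0],[0,0,0],[0,0,0],[0,0,0],[0,0,0],[0,0,0],[0,0,0],[0,0,0]], grip=[0,0,0,0,0,0,0,0,0,0])

```text
time_s: 7.75
eef_pos: [0.6463, -0.0399, 0.0975]
eef_rot: [0.0, -0.0, 1.0, -0.0]
wrist_force: [0.6, 0.9, -1.3]
opening: 0.455
grasp_force: 60.6
```

Emit:
play_rows(xyz=[[0,0,0.5],[0,0,0.5],[0,0,0.5],[0,0,0.5],[0,0,0.5],[0,0,0.5],[0,0,0.5],[0,0,0.5],[0,0,0.5],[0,0,0.5]], rot=[[0,0,0],[0,0,0],[0,0,0],[0,0,0],[0,0,0],[0,0,0],[0,0,0],[0,0,0],[0,0,0],[0,0,0]], grip=[0,0,0.48,0.52,0.6,0.7,0.8,0.9,1,1])

```text
time_s: 9.0
eef_pos: [0.6461, -0.0399, 0.0968]
eef_rot: [-0.0, -0.0, 1.0, -0.0]
wrist_force: [0.1, -0.4, 0.4]
opening: 0.998
grasp_force: 0.0
```

Emit:
play_rows(xyz=[[0,0,-5],[0,0,-15],[0,0,-30],[0,0,-50],[0,0,-70],[0,0,-90],[0,0,-110],[0,0,-115],[0,0,-120],[0,0,-120]], rot=[[0,0,0],[0,0,0],[0,0,0],[0,0,0],[0,0,0],[0,0,0],[0,0,0],[0,0,0],[0,0,0],[0,0,0]], grip=[1,1,1,1,1,1,1,1,1,1])

```text
time_s: 10.25
eef_pos: [0.6459, -0.0399, 0.2164]
eef_rot: [-0.0, -0.0, 1.0, 0.0]
wrist_force: [-0.0, -0.4, -0.3]
opening: 1.0
grasp_force: 0.0
```

```bash
python3 go.py .4785 .0212 .216; python3 - <<'E'
from bench import vision
import cv2,numpy as np
from loc import *
np.set_printoptions(suppress=True,precision=4)
c=vision.camera('side');cv2.imwrite('pics/s3.png',cv2.resize(c['color'][80:300,130:380,::-1],None,fx=2.5,fy=2.5))
for n,col,s in(('g','green',(252,160)),('y','yellow',(300,226))):
    m,ce,_=mask(c,col,s);P=cloud(c,m);Q=P[P[:,2]>np.percentile(P[:,2],97)-.006];print(n,ce,Q[:,2].max(),circ(Q))
E
```

```text
t 10.25 pos [ 0.6459 -0.0399  0.2164] q [-0.24  0.37  1.44 -0.    1.33 -1.82] open 1.000349395002897 0.0 [-0.  -0.4 -0.3]
shift mm [167.4  61.1   0.5] rot [ 0.    -0.001  0.   ]
g [240.8214 173.7857] 0.1315026058627785 (array([ 0.6465, -0.0398,  0.0191]), array([ 0.6465, -0.0392]))
y [299.5969 225.863 ] 0.11368740803676292 (array([0.4788, 0.021 , 0.0205]), array([0.4778, 0.0218]))
```

View pics/s3.png

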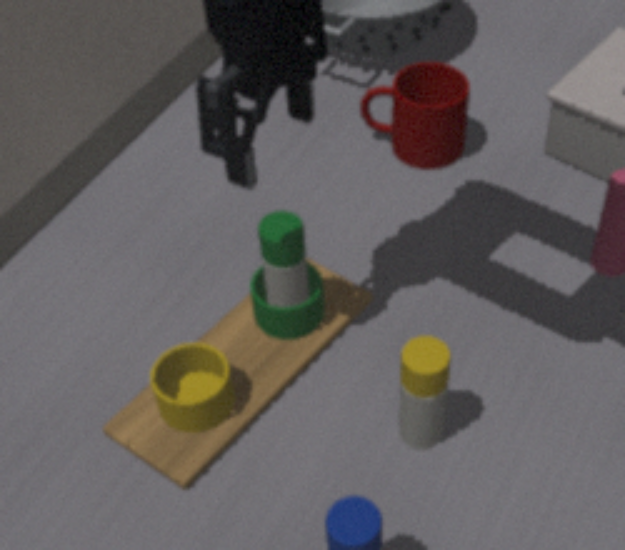

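The green canister stands upright in the green cup, with its cap at (282,238) and its top at about 0.13 m. The yellow canister is next.

Emit:
play_rows(xyz=[[10,4,0],[30,11,0],[60,22,0],[95,35,0],[125,46,0],[150,55,0],[163,60,0],[167,61,0],[167,61,20],[167,61,40]], rot=[[0,0,0],[0,0,0],[0,0,0],[0,0,0],[0,0,0],[0,0,0],[0,0,0],[0,0,0],[0,0,0],[0,0,0]], grip=[1,1,1,1,1,1,1,1,1,1])

```text
time_s: 11.55
eef_pos: [0.48, 0.0207, 0.1767]
eef_rot: [0.001, 0.0, 1.0, -0.0]
wrist_force: [-0.1, 0.3, -0.2]
opening: 0.999
grasp_force: 0.0
```

```bash
python3 go.py .4785 .0212 .080
```

```text
t 11.55 pos [0.48   0.0207 0.1767] q [-0.2   0.05  1.91 -0.    1.18 -1.78] open 0.9991691371652968 0.0 [-0.1  0.3 -0.2]
shift mm [ 1.6  0.5 96.7] rot [-0.     0.001 -0.   ]
```

Emit:
play_rows(xyz=[[1,0,10],[1,0,28],[1,0,46],[1,0,64],[1,0,80],[1,0,92],[1,0,97],[1,0,97],[1,0,97],[1,0,97]], rot=[[0,0,0],[0,0,0],[0,0,0],[0,0,0],[0,0,0],[0,0,0],[0,0,0],[0,0,0],[0,0,0],[0,0,0]], grip=[1,1,1,1,1,1,1,1,0.6,0.3])

```text
time_s: 12.8
eef_pos: [0.4785, 0.021, 0.0803]
eef_rot: [0.001, -0.0, 1.0, -0.0]
wrist_force: [0.4, 0.3, -0.0]
opening: 0.606
grasp_force: 0.0
```

Emit:
play_rows(xyz=[[0,0,0],[0,0,0],[0,0,0],[0,0,0],[0,0,0],[0,0,0],[0,0,-5],[0,0,-15],[0,0,-30],[0,0,-50]], rot=[[0,0,0],[0,0,0],[0,0,0],[0,0,0],[0,0,0],[0,0,0],[0,0,0],[0,0,0],[0,0,0],[0,0,0]], grip=[0,0,0,0,0,0,0,0,0,0])

```text
time_s: 14.05
eef_pos: [0.4779, 0.0211, 0.1307]
eef_rot: [-0.0, -0.0, 1.0, 0.0]
wrist_force: [-0.7, -0.9, -1.5]
opening: 0.459
grasp_force: 60.3
```

```bash
python3 go.py .6685 .0884 .18
```

```text
t 14.05 pos [0.4779 0.0211 0.1307] q [-0.2   0.12  1.95 -0.    1.08 -1.78] open 0.45897393670855696 60.333550572395325 [-0.7 -0.9 -1.5]
shift mm [-190.6   67.3  -49.3] rot [ 0. -0.  0.]
```

Emit:
play_rows(xyz=[[0,0,-20],[-10,6,-38],[-30,16,-48],[-58,28,-50],[-90,40,-50],[-122,51,-50],[-150,59,-50],[-172,64,-50],[-185,66.5,-50],[-190,67.5,-50]], rot=[[0,0,0],[0,0,0],[0,0,0],[0,0,0],[0,0,0],[0,0,0],[0,0,0],[0,0,0],[0,0,0],[0,0,0]], grip=[0,0,0,0,0,0,0,0,0,0])

```text
time_s: 15.3
eef_pos: [0.6686, 0.0887, 0.1805]
eef_rot: [0.0, -0.0, 1.0, -0.0]
wrist_force: [-0.3, 0.4, -2.1]
opening: 0.453
grasp_force: 60.4
```

```bash
python3 go.py .6685 .0884 .097; python3 - <<'E'
from bench import vision
import cv2
c=vision.camera('side');cv2.imwrite('pics/s4.png',cv2.resize(c['color'][80:300,130:380,::-1],None,fx=2.5,fy=2.5))
E
```

```text
t 15.3 pos [0.6686 0.0887 0.1805] q [-0.04  0.46  1.4  -0.    1.29 -1.61] open 0.4525910876564752 60.380472242832184 [-0.3  0.4 -2.1]
shift mm [ 0.1 -0.3 83.5] rot [-0.  0.  0.]
```

View pics/s4.png

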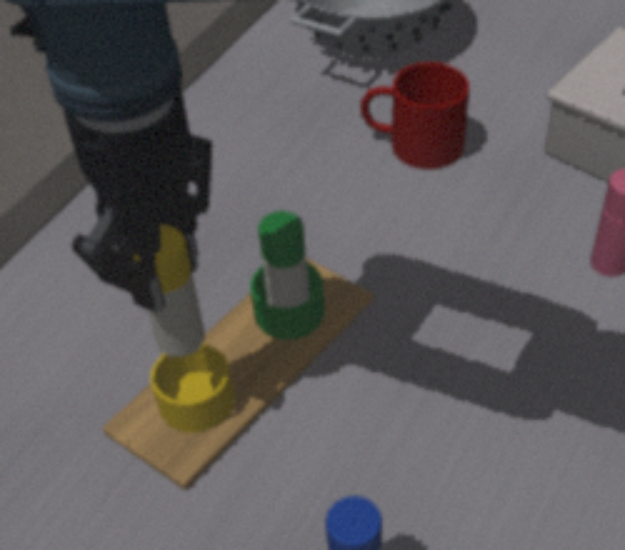

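The crop shows the yellow canister (180,315) upright over the yellow cup (192,375), with the green one undisturbed.

Emit:
play_rows(xyz=[[0,0,10],[0,0,25],[0,0,40],[0,0,52],[0,0,62],[0,0,70],[0,0,76],[0,0,80],[0,0,82.5],[0,0,83]], rot=[[0,0,0],[0,0,0],[0,0,0],[0,0,0],[0,0,0],[0,0,0],[0,0,0],[0,0,0],[0,0,0],[0,0,0]], grip=[0,0,0,0,0,0,0,0,0,0])

```text
time_s: 16.6
eef_pos: [0.6685, 0.0886, 0.0975]
eef_rot: [0.001, -0.0, 1.0, -0.0]
wrist_force: [-1.2, -0.5, 2.4]
opening: 0.453
grasp_force: 60.2
```

Emit:
play_rows(xyz=[[0,0,0.5],[0,0,0.5],[0,0,0.5],[0,0,0.5],[0,0,0.5],[0,0,0.5],[0,0,0.5],[0,0,0.5],[0,0,0.5],[0,0,0.5]], rot=[[0,0,0],[0,0,0],[0,0,0],[0,0,0],[0,0,0],[0,0,0],[0,0,0],[0,0,0],[0,0,0],[0,0,0]], grip=[0,0,0.48,0.52,0.6,0.7,0.8,0.9,1,1])

```text
time_s: 17.85
eef_pos: [0.6681, 0.0886, 0.0963]
eef_rot: [0.0, -0.0, 1.0, 0.0]
wrist_force: [-0.5, -0.5, -0.4]
opening: 1.001
grasp_force: 0.0
```

Emit:
play_rows(xyz=[[0,0,-5],[0,0,-15],[0,0,-30],[0,0,-50],[0,0,-70],[0,0,-90],[0,0,-110],[0,0,-115],[0,0,-120],[0,0,-120]], rot=[[0,0,0],[0,0,0],[0,0,0],[0,0,0],[0,0,0],[0,0,0],[0,0,0],[0,0,0],[0,0,0],[0,0,0]], grip=[1,1,1,1,1,1,1,1,1,1])

```text
time_s: 19.1
eef_pos: [0.6679, 0.0886, 0.2159]
eef_rot: [-0.0, -0.0, 1.0, 0.0]
wrist_force: [0.7, -0.2, 0.6]
opening: 1.001
grasp_force: 0.0
```

```bash
python3 - <<'E'
from bench import vision
import cv2,numpy as np
from loc import *
np.set_printoptions(suppress=True,precision=4)
c=vision.camera('side');cv2.imwrite('pics/s5.png',cv2.resize(c['color'][80:300,130:380,::-1],None,fx=2.5,fy=2.5))
for n,col,s in(('g','green',(240,173)),('y','yellow',(206,210))):
    m,ce,_=mask(c,col,s);P=cloud(c,m);Q=P[P[:,2]>np.percentile(P[:,2],97)-.006];print(n,ce,Q[:,2].max(),circ(Q))
E
```

```text
g [241.1222 172.85  ] 0.13071068989326684 (array([ 0.6455, -0.0402,  0.019 ]), array([ 0.6456, -0.0394]))
y [200.9624 211.614 ] 0.1315550847199377 (array([0.6682, 0.0886, 0.0197]), array([0.6675, 0.089 ]))
```

View pics/s5.png

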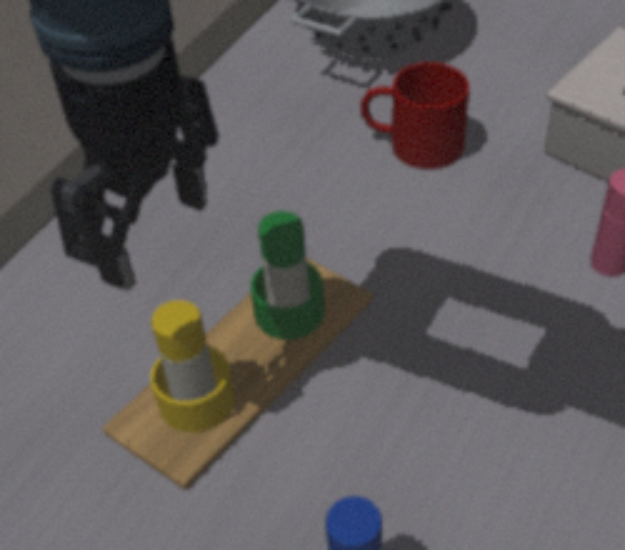

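Both canisters stand upright in their cups, with the yellow cap at (178,325) and the green cap at (282,238), and the gripper is clear of both.

```bash
python3 -c "
from bench import ctrl
print(ctrl.hand_in())"
```

```text
the job is handed in; nothing more can be done
None
```

The green- and yellow-capped canisters stand upright in the green and yellow cups, each lowered in before release, and the job was handed in at about 19 s; no verdict was returned.

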